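# Load the bench press and start it at the no-touch switch

## Robot

A 6-joint arm with a two-finger parallel gripper is mounted at the origin on the work surface. World frame = base frame: x ahead of the robot, y to its left, z up, the work surface at z = 0. Lengths are in m, angles in rad, forces in N, time in s.
With the tool pointing down it reaches from about 0.375 to 0.9 m from the base axis. Payload 3.1 kg.
Tool frame: the origin (TCP) lies between the finger pads, 19 mm behind the fingertips; this is the grasp point; z points along the fingers, y is the line along which they close (so a half turn about z gives the same grasp; the last joint's range is limited). The gripper opens to 85 mm and grips with 20 to 120 N. Pads are 22 mm wide; open, the fingers measure 114 mm over their backs; the gripper's body (76 mm by 85 mm) begins 54 mm behind the grasp point. The pads swing forward as they close: fully open they stand 13 mm farther back than shut.
Start: joints at [-1.454, 0.527, 1.433, -0, 1.181, -0.178], TCP at [0.182, -0.598, 0.25] pointing down, gripper open.
Joint ranges: [-3.08, 3.08], [-0.75, 2.2], [0.22, 2.44], [-1.43, 4.57], [0, 2.65], [-2.85, 2.85]. Speed limits (rad/s): [2.79, 2.79, 3.14, 3.14, 3.14, 3.14].

## Interface

Orientations are given as a unit quaternion [x, y, z, w].
In Python, from station import manip, vision gives the robot as it stands.
- The arm moves only by the tool drive_tool, never from a script. Its argument "deltas" is a list that holds one entry, the list of rows, each a list of 4 numbers: the shift along the tool's x, y, z in mm, then the turn about the tool's z in rad. A call has 1 to 5 rows; each row is the pose to reach, as a shift and turn from the pose commanded when the call began, along the tool's axes at that moment; what a row does not reach only later rows make up. A row lasts 1/12 s, in which the tool goes at most 41.7 mm and 7.16 degrees, less where a joint would pass 70% of its speed; a pose out of reach is approached as far as the arm can. A call with a gripper value outside its range is refused whole. "jaw" is the finger opening in mm, from 0 to 85.4, set as the call begins (left out, the last holds). The fingers move at their own pace and stop on an object; "force" is the grip in N (left out, the last holds). Time passes only in rows, so rows that repeat a pose let the fingers close. It gives the time, the measured TCP pose, the force, the opening and the grip force at its end, in the units of the state.
- manip.sense(): the state, without advancing time (a new reading comes with each control period).
- vision.snapshot(name): name is "side" or "top" or "wrist"; returns the picture (400x640x3 uint8, red, green, blue); there is no depth.
- vision.camera_model(name): a dict with "camera_matrix" (3x3 intrinsics, pixels), "rvec" (rotation vector, rad) and "tvec" (3), from world to camera coordinates, as OpenCV has them. Camera axes: x right, y down, z forward; pixel columns grow to the right and rows downward; lengths in m; the calibration is good to about 2 mm. A picture is of the moment at which its call begins: read the wrist's pose just before it. camera_model takes no time and is no camera call; for the wrist camera it gives the pose at the moment of the call.
- manip.sign_off(): hands the job in; it is judged then, once.
The state is a dict: "t": time; "q": joint angles; "qd": joint speeds; "tau": joint torques, N m; "tcp_pos": TCP position; "tool_rot": TCP orientation; "force": force on the tool from outside, world axes, zero at the start; "ft_torque": the same for the moment, N m; "finger_gap": opening from 0.0 (shut) to 1.0 (fully open); "gripper_force": force on a finger pad.
Only numpy, scipy, OpenCV 4.12 (cv2) and the standard library are available. Lean on these libraries where they do the work, as an engineer would, in place of code of your own. Each camera call takes 0.05 s, during which the arm holds its last target. There are 200 camera calls.

## Task

With the fingertips, gently push the press's sliding nest by the rubber pad on its upright front plate until it is fully home against its stop under the ram. Only then start the press by pointing down at the dark window of the no-touch switch with the green ring: hold the fingertips two to three centimetres above the middle of the window for a good two seconds without touching the switch, then withdraw the hand well clear of it. Grasp and lift nothing, do not touch the carbon brush riding in the nest or pass low over the blue-ringed no-touch switch, and leave the emergency stop and everything else on the bench undisturbed.

Things in the scene. Friction and masses are not known exactly. Their poses are not given: they have to be found in the camera images.
- nest: the sliding nest, a flat steel carriage 225 x 89 x 16 mm, about 1 kg, held on the press bed by guide rails. Origin under its brass pocket, 20 mm above the table; x axis = the direction of pushing. Home: origin on the ram axis (x, y of the press's origin), end on a rigid stop. It starts 50 to 100 mm short of home, slides with 4 to 10 N of friction and stays where it is left
- push_pad (a point): centre of the front face of the black rubber pad (66 mm wide, 48 high) on the nest's upright front plate, 70 mm above the table. x axis: level, the direction of pushing (into the pad); z up. The plate (72 mm wide) tops out 28 mm above this point; the rails before it reach 48 mm above the table. Nest home: 100 mm from this point to the press head, which hangs 130 mm and more above the table
- nest_floor (a point): centre of the floor of the brass pocket in the nest, 36 mm above the table, 175 mm behind the push pad (x, z axes as the push pad's); the pocket is 24 x 14 mm and 16 mm deep
- loaded_brush: the carbon brush riding loose in the pocket of the nest: a carbon-graphite block with a copper-plated top, 22 x 12 mm and 32 mm tall; origin at the centre of its underside; it stands on the pocket floor and shows 16 mm above the brass. Not to be touched
- press: the black bench press, a C-frame 650 mm tall with an aluminium air cylinder on top, bolted down; its bed is 500 x 180 mm and 20 mm thick. Origin on the table below the ram axis, x axis level from its open front towards its column (the direction of pushing)
- start_window (a point): centre of the dark round infrared window (31 mm across) of the no-touch START switch, with a green ring round it, facing straight up 65 mm above the table. The switch is the top of a grey box 72 x 72 mm and 56 mm tall with a 54 mm black bezel; the box has a 90 mm long foot and a cable gland
- start: the grey box of the green-ringed START switch, fixed to the table; origin at the centre of its underside, 65 mm below its window
- reset_window (a point): centre of the window of the no-touch RESET switch, the same as the start switch but with a blue ring, 65 mm above the table. Fingers within 30 mm sideways and lower than about 45 mm above it trigger it: keep away
- reset: the grey box of the blue-ringed RESET switch, as the start box, fixed to the table
- estop_head (a joint): how far the red mushroom head of the emergency stop is pressed, m (0 = out, 0.006 = pressed). Leave it alone
- estop: the yellow box 72 x 72 mm of the emergency stop, fixed to the table; origin at the centre of its underside, the top of the red head (40 mm across) is 91 mm above it
- brush_a: loose on the table: a carbon-graphite block with a copper-plated top, 22 x 12 mm and 32 mm tall; origin at the centre of its underside
- brush_b: loose on the table: a carbon-graphite block with a copper-plated top, 22 x 12 mm and 32 mm tall; origin at the centre of its underside
- holder: loose brass brush holder, an open box 34 x 24 mm, 42 mm tall, with a 50 mm cross foot; origin under its centre
- cleaner: white plastic bottle with a red cap, 60 mm across and 150 mm tall; origin under its centre
- screwdriver: screwdriver lying on the table, along its own x axis
Mind the look-alikes: they are no part of the job. There is more than one size of the estop; the one meant has the size given above.

How it is judged:
On the way, in this order (a step that is already met when the one before it is completed fails the run):
1. the nest has been pushed fully home with its brush seated (x of nest in the frame of press above -0.003 m and horizontal distance between loaded_brush and nest_floor below 0.004 m and z of loaded_brush in the frame of nest_floor below 0.003 m and angle between loaded_brush's own z axis and vertical below 0.1 rad), for 0.2 s.
2. the fingertips point down at the green-ringed start window and dwell just above it for two seconds, the nest home (horizontal distance between the grasp point and start_window below 0.018 m and z of the grasp point in the frame of start_window between 0.015 and 0.065 m and angle between the grasp point's own z axis and vertical above 2.3 rad and not (contact force between any of the fingers, the arm and start above 0.2 N) and x of nest in the frame of press above -0.003 m), for 1.8 s.
At the end, for the whole second after the job is handed in: nest home within 3 mm, brush seated (4 mm), after a 1.8 s dwell with the TCP within 18 mm sideways of the start window and 15 to 65 mm above it, pointing down, untouched; the TCP is now over 100 mm from the window, the emergency stop out, loose things within 15 mm of where they stood (all of step 1 and distance between the grasp point and start_window above 0.1 m and value of joint estop_head below 0.002 m and distance of each of brush_a, brush_b, holder, cleaner, screwdriver from where it was at the start of the episode below 0.015 m and linear speed of loaded_brush below 0.02 m/s).
It fails at once if the start switch was triggered before the nest was home, or the blue reset switch at any time (TCP within 18 or 30 mm sideways, lower than 65 mm above the window) (((horizontal distance between the grasp point and start_window below 0.018 m and z of the grasp point in the frame of start_window below 0.065 m) and x of nest in the frame of press below -0.006 m) or (horizontal distance between the grasp point and reset_window below 0.03 m and z of the grasp point in the frame of reset_window below 0.065 m)).
It fails at once if a switch box or the emergency stop was touched (contact force between any of the fingers, the arm and start above 1 N or contact force between any of the fingers, the arm and reset above 1 N or contact force between any of the fingers, the arm and estop above 1 N or value of joint estop_head above 0.002 m).
It fails at once if the nest was lifted, or the brush in it was touched or came out of its pocket (z of nest in the frame of press above 0.03 m or contact force between any of the fingers, the arm and loaded_brush above 0.5 N or z of loaded_brush in the frame of nest_floor above 0.008 m or horizontal distance between loaded_brush and nest_floor above 0.012 m).
It fails at once if the nest or press was rammed with more than 45 N (contact force between any of the fingers, the arm and press above 45 N or contact force between any of the fingers, the arm and nest above 45 N).
It fails at once if a bystander was disturbed or lifted (distance of any of brush_a, brush_b, holder, cleaner, screwdriver from where it was at the start of the episode above 0.015 m).
It also fails if it takes over 51 s, if anything falls off the work surface, if the arm or the gripper's body presses on something with over 40 N, if the wrist force passes 120 N, or if a joint passes its speed limit or range.

## Working session

There is one attempt and no reset: what is moved stays moved. The work goes in short steps, Python scripts to look and compute and a tool call to move; the robot and the scene stay as the last step left them, time stands still between calls to the robot, and variables do not carry over. Pictures are saved under pics/ and viewed, at most 10 in all, crops included, and the job is handed in when it is done.

Besides the shell and the picture viewer there is one more tool, called after "Request:" as name(argument=value, ...) on one line, values as JSON. drive_tool: Moves the arm, as the interface text tells. Its arguments: {"type":"object","properties":{"deltas":{"type":"array"},"jaw":{"type":"number"},"force":{"type":"number"}},"required":["deltas"]}

```bash
mkdir -p pics
cat > h.py <<'E'
from station import manip, vision
import numpy as np, cv2
def snap(n,f):
    im=vision.snapshot(n); cv2.imwrite(f'pics/{f}.png',cv2.cvtColor(im,cv2.COLOR_RGB2BGR)); return im
def ray(n,u,v,z):
    c=vision.camera_model(n); K=np.array(c['camera_matrix']);R=cv2.Rodrigues(np.array(c['rvec'],float))[0];t=np.array(c['tvec'],float).ravel()
    o=-R.T@t; d=R.T@np.linalg.inv(K)@np.array([u,v,1.]); return o+d*(z-o[2])/d[2]
def proj(n,p):
    c=vision.camera_model(n); return cv2.projectPoints(np.array(p,float).reshape(-1,1,3),np.array(c['rvec'],float),np.array(c['tvec'],float),np.array(c['camera_matrix']),None)[0].reshape(-1,2)
E
python3 - <<'E'
from h import *
s=manip.sense(); print({k:np.round(s[k],3) for k in s})
for n in('top','side','wrist'):
    snap(n,n+'0'); c=vision.camera_model(n);R=cv2.Rodrigues(np.array(c['rvec'],float))[0];print(n,-R.T@np.array(c['tvec']).ravel())
E
```

```text
{'t': np.float64(0.0), 'q': array([-1.453,  0.528,  1.434,  0.   ,  1.181, -0.178]), 'qd': array([-0.   ,  0.003,  0.001,  0.001, -0.   , -0.001]), 'tau': array([-3.0000e-03, -4.4236e+01, -1.7803e+01, -0.0000e+00,  8.0000e-03,
       -0.0000e+00]), 'tcp_pos': array([ 0.182, -0.597,  0.249]), 'tool_rot': array([ 0.989,  0.147,  0.   , -0.001]), 'force': array([-0.637, -0.529, -0.723]), 'ft_torque': array([-0.022, -0.027, -0.01 ]), 'gripper_force': np.float64(0.0), 'finger_gap': np.float64(1.0)}
top [ 0.40695005 -0.03275606  1.08249064]
side [0.3777751  0.8774528  0.77723488]
wrist [ 0.25363014 -0.57507411  0.3732953 ]
```

View pics/top0.png

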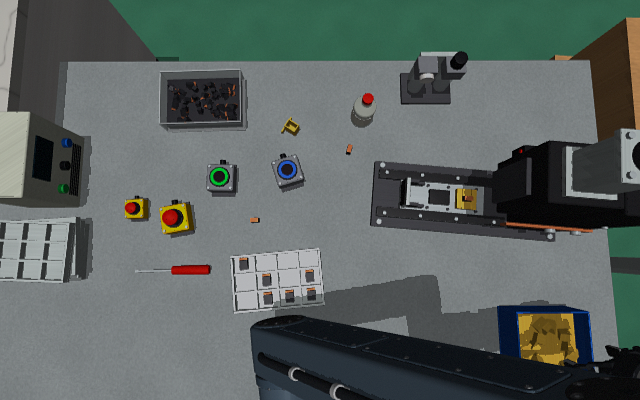

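View pics/side0.png

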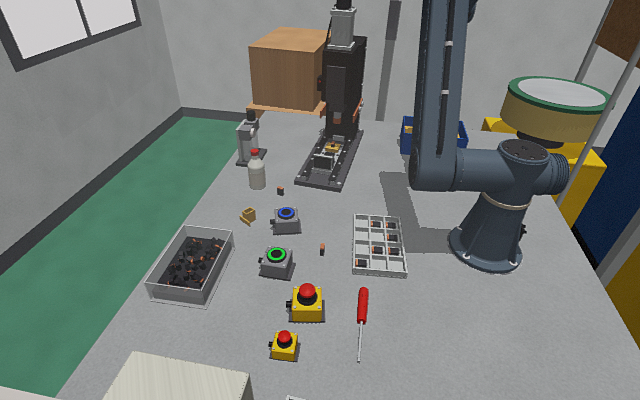

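The top view shows the green START at about (220,177), the blue RESET at (287,169), the e-stop at (175,217), and the nest at (403–478, 180–210), which must be pushed to the right (-y). I'll enlarge the nest and switches.

Run:
```python
from h import *
a=cv2.imread('pics/top0.png'); 
cv2.imwrite('pics/c1.png',cv2.resize(a[145:255,360:560],None,fx=4,fy=4,interpolation=cv2.INTER_CUBIC))
hsv=cv2.cvtColor(a,cv2.COLOR_BGR2HSV)
for nm,lo,hi,z in(('green',(50,120,90),(75,255,255),.065),('blue',(105,120,90),(125,255,255),.065)):
    m=cv2.inRange(hsv,lo,hi); m[:, :195]=0; m[:140]=0; m[205:]=0; m[:,320:]=0
    p=np.argwhere(m); c=(p.min(0)+p.max(0))/2; print(nm,c[::-1],p.mean(0)[::-1],len(p),ray('top',*p.mean(0)[::-1],z))
# bed corners at z=.02
for u,v in((374,161),(371,224)): print(ray('top',u,v,.02))
```

```text
green [218.5 176. ] [218.65517241 176.14482759] 145 [0.59220674 0.2117927  0.065     ]
blue [286.5 169.5] [286.66666667 169.17647059] 153 [0.61030552 0.0327736  0.065     ]
[ 0.64153796 -0.20578569  0.02      ]
[ 0.4674412  -0.19354114  0.02      ]
```

View pics/c1.png

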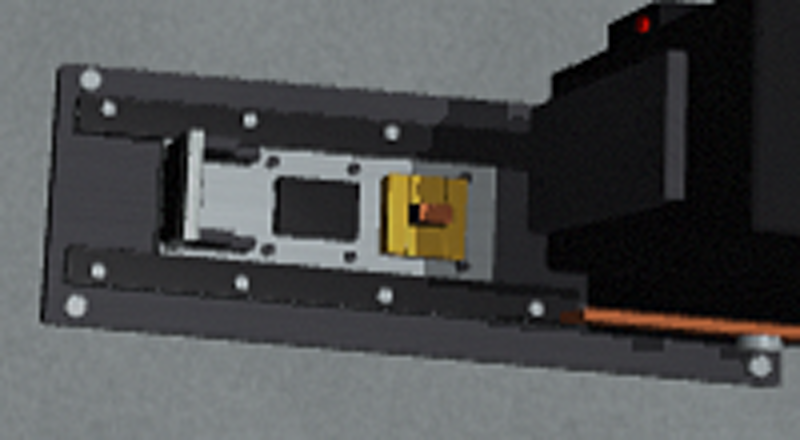

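The crop shows the plate's top front edge from about (407.5,177.5) to (406.7,204.5) in full-image pixels. The bed's lower edge runs from (370.5,225.5) to (554.5,241).

Run:
```python
from h import *
f=lambda x,y,z: ray('top',360+x/4,145+y/4,z)
A=f(62,66,.02);B=f(42,322,.02);C=f(778,385,.02)
print('bed',A,B,C,np.linalg.norm(A-B),np.linalg.norm(C-B))
d=C-B; print('dir',d/np.linalg.norm(d), 'ang',np.degrees(np.arctan2(d[1],d[0])))
w=B-A; print('ang from front edge',np.degrees(np.arctan2(w[1],w[0])))
P=f(190,130,.098);Q=f(187,238,.098);print('plate',P,Q,np.linalg.norm(P-Q),(P+Q)/2)
# rails outer ends / bolts
for a,b in(((109,108),(391,132)),((98,271),(536,308))):
    e=f(*b,.048)-f(*a,.048); print('rail ang',np.degrees(np.arctan2(e[1],e[0])),f(*a,.048))
b=(f(383,172,.052)+f(466,262,.052))/2; print('brass',b)
s=manip.sense();x=s['tool_rot']
from scipy.spatial.transform import Rotation as Ro
print(Ro.from_quat(x).as_matrix().round(3))
```

```text
bed [ 0.64011422 -0.20990268  0.02      ] [ 0.46338712 -0.19209467  0.02      ] [ 0.41923468 -0.68754611  0.02      ] 0.17762205174668408 0.4974148923809508
dir [-0.0887638 -0.9960527  0.       ] ang -95.09249353158032
ang from front edge 174.24597934473158
plate [ 0.58113371 -0.27751528  0.098     ] [ 0.51192181 -0.2732282   0.098     ] 0.06934454209023956 [ 0.54652776 -0.27537174  0.098     ]
rail ang -95.13640263780147 [ 0.60513039 -0.23608754  0.048     ]
rail ang -95.04634858098642 [ 0.49548683 -0.22573839  0.048     ]
brass [ 0.53039511 -0.44231092  0.052     ]
[[ 0.957  0.292 -0.   ]
 [ 0.292 -0.957  0.002]
 [ 0.    -0.002 -1.   ]]
```

Request:
drive_tool(deltas=[[[15,-17,0,0.077],[38,-42,0,0.154],[63,-70,0,0.231],[90,-100,0,0.308],[115,-126,0,0.386]]], jaw=0)

```text
t: 0.57
tcp_pos: [0.2557, -0.4413, 0.2496]
tool_rot: [0.999, -0.047, -0.0, -0.001]
force: [0.3, -0.2, -0.9]
finger_gap: 0.3
gripper_force: 0.0
```

Request:
drive_tool(deltas=[[[13,-35,0,0],[26,-70,0,0],[39,-105,0,0],[52,-140,0,0],[65,-172,0,0]]])

```text
t: 0.98
tcp_pos: [0.3359, -0.276, 0.2499]
tool_rot: [0.999, -0.045, -0.0, -0.0]
force: [0.6, -0.6, 0.4]
finger_gap: -0.001
gripper_force: 0.0
```

Request:
drive_tool(deltas=[[[25,-25,0,0],[55,-45,0,0],[85,-60,0,0],[115,-70,0,0],[145,-70,0,0]]])

```text
t: 1.4
tcp_pos: [0.4874, -0.2188, 0.2499]
tool_rot: [0.999, -0.044, -0.001, -0.001]
force: [0.3, -1.2, -1.1]
finger_gap: -0.0
gripper_force: 0.0
```

Run:
```python
from h import *
s=manip.sense(); print({k:np.round(s[k],4) for k in('t','tcp_pos','tool_rot','force','finger_gap')})
p=np.array(s['tcp_pos']); d=np.array([.552,-.208,.25])-p
from scipy.spatial.transform import Rotation as Ro
print(1000*Ro.from_quat(s['tool_rot']).as_matrix().T@d)
```

```text
{'t': np.float64(1.4), 'tcp_pos': array([ 0.4874, -0.2188,  0.2499]), 'tool_rot': array([ 9.99e-01, -4.38e-02, -7.00e-04, -8.00e-04]), 'force': array([ 0.2709, -1.2104, -1.093 ]), 'finger_gap': np.float64(-0.0001)}
[ 63.4360711  -16.43379213  -0.19103658]
```

Request:
drive_tool(deltas=[[[22,-5,0,0],[44,-10,10,0],[63,-15,35,0],[63,-15,65,0],[63,-15,95,0]]])

```text
t: 1.82
tcp_pos: [0.5522, -0.2123, 0.1542]
tool_rot: [0.999, -0.044, 0.001, 0.001]
force: [-0.5, 0.1, -0.6]
finger_gap: -0.001
gripper_force: 0.0
```

Run:
```python
from h import *
s=manip.sense(); print({k:np.round(s[k],4) for k in('t','tcp_pos','tool_rot','force','finger_gap')})
a=snap('top','t1');b=snap('wrist','w1')
o=np.zeros((420,800,3),np.uint8)
bb=cv2.imread('pics/w1.png');aa=cv2.imread('pics/t1.png')
o[:240,:384]=cv2.resize(bb,(384,240)); o[:400,400:800]=cv2.resize(aa[140:260,360:480],(400,400)); cv2.imwrite('pics/m1.png',o)
```

```text
{'t': np.float64(1.8167), 'tcp_pos': array([ 0.5522, -0.2123,  0.1542]), 'tool_rot': array([ 9.99e-01, -4.43e-02,  1.10e-03,  6.00e-04]), 'force': array([-0.537 ,  0.1132, -0.6418]), 'finger_gap': np.float64(-0.0015)}
```

View pics/m1.png

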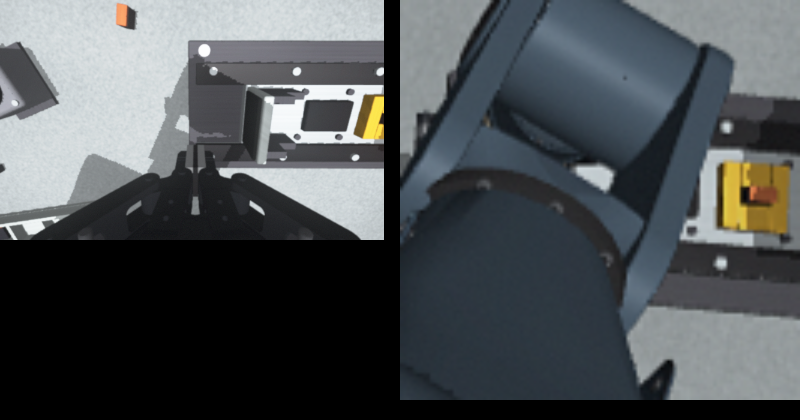

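Run:
```python
from h import *
d=np.array([-.0888,-.996]);n=np.array([.996,-.0888]);c=np.array([.547,-.2675])
for nm,off,hw,z in(('padtop',0,.033,.094),('padbot',0,.033,.046),('plate',.007,.036,.098)):
    P=[[*(c+d*off+n*s),z] for s in(hw,-hw)]
    print(nm,(proj('wrist',P)).round(0).tolist(),(proj('side',P)).round(0).tolist())
a=cv2.imread('pics/w1.png')[120:290,300:480]; b=cv2.imread('pics/side0.png')[130:200,290:370]
o=np.zeros((500,800,3),np.uint8); o[:408,:432]=cv2.resize(a,(432,408)); o[:315,440:800]=cv2.resize(b,(360,315),interpolation=cv2.INTER_CUBIC); cv2.imwrite('pics/m2.png',o)
```

```text
padtop [[426.0, 166.0], [416.0, 267.0]] [[314.0, 156.0], [331.0, 159.0]]
padbot [[406.0, 152.0], [399.0, 236.0]] [[314.0, 167.0], [331.0, 170.0]]
plate [[441.0, 162.0], [428.0, 275.0]] [[314.0, 154.0], [332.0, 157.0]]
```

View pics/m2.png

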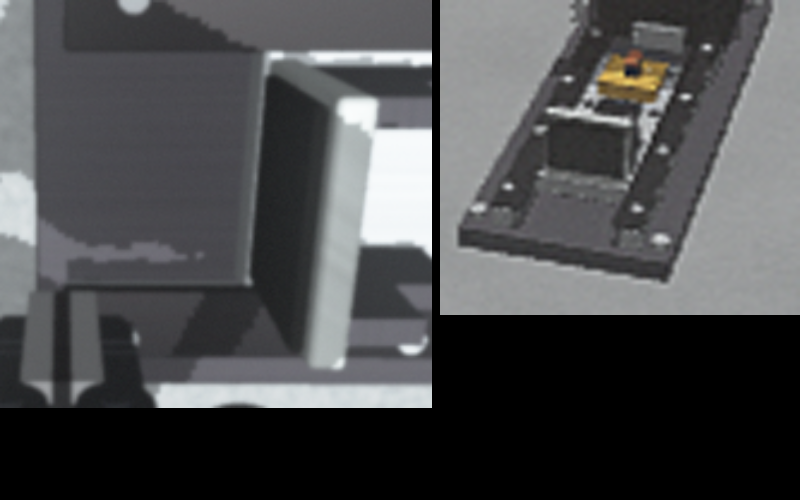

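The wrist view puts the plate's front top edge at (438,161)–(428,271), within a few pixels of the prediction, so I can lower in front of the pad.

Request:
drive_tool(deltas=[[[0,0,20,0],[0,0,40,0],[0,0,60,0],[0,0,72,0],[0,0,72,0]]])

```text
t: 2.33
tcp_pos: [0.5495, -0.212, 0.0818]
tool_rot: [0.999, -0.045, -0.002, -0.001]
force: [0.2, 0.0, 0.1]
finger_gap: 0.003
gripper_force: 0.0
```

Request:
drive_tool(deltas=[[[0,6,0,0],[0,12,0,0],[0,18,0,0],[0,24,0,0],[0,30,0,0]]])

```text
t: 2.75
tcp_pos: [0.5483, -0.2436, 0.0841]
tool_rot: [0.999, -0.045, 0.001, 0.001]
force: [-0.2, 0.3, 0.5]
finger_gap: 0.0
gripper_force: 0.0
```

Request:
drive_tool(deltas=[[[0,3,0,0],[0,6,0,0],[0,9,0,0],[0,12,0,0],[0,15,0,0]]])

```text
t: 3.17
tcp_pos: [0.5464, -0.2561, 0.0829]
tool_rot: [0.999, -0.046, -0.0, -0.002]
force: [2.8, 12.0, 4.6]
finger_gap: -0.0
gripper_force: 5.6
```

Contact, with about 12 N on the tool. I'll keep pushing slowly.

Request:
drive_tool(deltas=[[[0,3,0,0],[0,6,0,0],[0,9,0,0],[0,12,0,0],[0,15,0,0]]])

```text
t: 3.58
tcp_pos: [0.5439, -0.2668, 0.083]
tool_rot: [0.999, -0.045, -0.002, -0.005]
force: [0.6, 14.2, 7.1]
finger_gap: -0.003
gripper_force: 6.7
```

Request:
drive_tool(deltas=[[[0,3,0,0],[0,6,0,0],[0,9,0,0],[0,12,0,0],[0,15,0,0]]])

```text
t: 4.0
tcp_pos: [0.5426, -0.2814, 0.083]
tool_rot: [0.999, -0.045, -0.002, -0.005]
force: [0.7, 13.0, 6.9]
finger_gap: 0.002
gripper_force: 6.9
```

Request:
drive_tool(deltas=[[[0,2,0,0],[0,4,0,0],[0,6,0,0],[0,8,0,0],[0,10,0,0]]])

```text
t: 4.42
tcp_pos: [0.5417, -0.2911, 0.083]
tool_rot: [0.999, -0.045, -0.002, -0.005]
force: [0.5, 12.7, 6.5]
finger_gap: 0.0
gripper_force: 7.0
```

Request:
drive_tool(deltas=[[[0,2,0,0],[0,4,0,0],[0,6,0,0],[0,8,0,0],[0,10,0,0]]])

```text
t: 4.83
tcp_pos: [0.5408, -0.301, 0.083]
tool_rot: [0.999, -0.045, -0.002, -0.005]
force: [1.7, 12.8, 7.1]
finger_gap: 0.003
gripper_force: 7.0
```

Request:
drive_tool(deltas=[[[0,1.5,0,0],[0,3,0,0],[0,4.5,0,0],[0,6,0,0],[0,7.5,0,0]]])

```text
t: 5.25
tcp_pos: [0.5401, -0.3083, 0.083]
tool_rot: [0.999, -0.045, -0.002, -0.005]
force: [1.4, 13.9, 7.5]
finger_gap: 0.004
gripper_force: 7.1
```

Request:
drive_tool(deltas=[[[0,1.5,0,0],[0,3,0,0],[0,4.5,0,0],[0,6,0,0],[0,7.5,0,0]]])

```text
t: 5.67
tcp_pos: [0.5398, -0.3112, 0.0831]
tool_rot: [0.999, -0.046, -0.003, -0.009]
force: [6.4, 27.9, 13.3]
finger_gap: -0.001
gripper_force: 14.5
```

The force rose to 28 N while the advance nearly stopped, which looks like the stop. I'll nudge slightly and confirm.

Request:
drive_tool(deltas=[[[0,0.5,0,0],[0,1,0,0],[0,1,0,0],[0,1,0,0]]])

```text
t: 6.0
tcp_pos: [0.5398, -0.3112, 0.0831]
tool_rot: [0.999, -0.046, -0.003, -0.01]
force: [5.7, 26.8, 11.8]
finger_gap: -0.0
gripper_force: 13.7
```

Run:
```python
from h import *
s=manip.sense(); print({k:np.round(s[k],4) for k in('t','tcp_pos','tool_rot','force')})
a=cv2.cvtColor(vision.snapshot('side'),cv2.COLOR_RGB2BGR);snap('top','t3')
t=cv2.imread('pics/t3.png')
o=np.zeros((440,800,3),np.uint8); o[:,:400]=cv2.resize(a[110:220,270:370],(400,440),interpolation=cv2.INTER_CUBIC);o[:300,400:]=cv2.resize(t[140:260,420:580],(400,300),interpolation=cv2.INTER_CUBIC);cv2.imwrite('pics/m3.png',o)
```

```text
{'t': np.float64(6.0), 'tcp_pos': array([ 0.5398, -0.3112,  0.0831]), 'tool_rot': array([ 0.9989, -0.0458, -0.0029, -0.0098]), 'force': array([ 5.7054, 26.7747, 11.7555])}
```

View pics/m3.png

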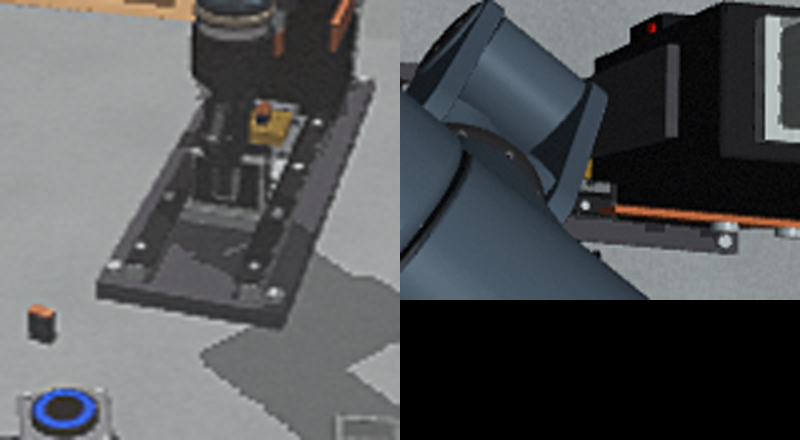

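Motion stayed at zero under about 27 N, with pad force doubled. In the side view the nest is under the head with the brush still upright in the brass at about (263,115). I'll back off, rise and check.

Request:
drive_tool(deltas=[[[0,-4,0,0],[0,-12,0,0],[0,-25,0,0],[0,-42,0,0],[0,-60,0,0]]])

```text
t: 6.52
tcp_pos: [0.546, -0.2627, 0.0829]
tool_rot: [0.999, -0.046, 0.0, 0.0]
force: [0.2, 1.3, 1.8]
finger_gap: -0.001
gripper_force: 0.0
```

Request:
drive_tool(deltas=[[[0,-10,-20,0],[0,-20,-50,0],[0,-40,-85,0],[0,-60,-120,0],[0,-85,-150,0]]])

```text
t: 6.93
tcp_pos: [0.5538, -0.1781, 0.2349]
tool_rot: [0.999, -0.046, 0.001, 0.001]
force: [0.4, -0.7, 1.2]
finger_gap: 0.002
gripper_force: 0.0
```

Request:
drive_tool(deltas=[[[0,-30,-10,0],[0,-60,-20,0],[0,-90,-20,0],[0,-120,-20,0],[0,-150,-20,0]]])

```text
t: 7.35
tcp_pos: [0.5668, -0.0273, 0.2533]
tool_rot: [0.999, -0.045, 0.0, 0.0]
force: [1.1, -0.6, -0.4]
finger_gap: -0.001
gripper_force: 0.0
```

Run:
```python
from h import *
s=manip.sense(); print({k:np.round(s[k],4) for k in('t','tcp_pos','tool_rot','force')})
a=cv2.cvtColor(vision.snapshot('side'),cv2.COLOR_RGB2BGR);snap('top','t4')
t=cv2.imread('pics/t4.png')
o=np.zeros((440,800,3),np.uint8); o[:,:400]=cv2.resize(a[110:220,270:370],(400,440),interpolation=cv2.INTER_CUBIC);o[:300,400:]=cv2.resize(t[140:260,400:560],(400,300),interpolation=cv2.INTER_CUBIC);cv2.imwrite('pics/m4.png',o)
from scipy.spatial.transform import Rotation as Ro
print(1000*Ro.from_quat(s['tool_rot']).as_matrix().T@(np.array([.592,.212,.25])-s['tcp_pos']))
```

```text
{'t': np.float64(7.35), 'tcp_pos': array([ 0.5668, -0.0273,  0.2533]), 'tool_rot': array([ 9.99e-01, -4.53e-02,  3.00e-04,  1.00e-04]), 'force': array([ 1.1084, -0.5817, -0.4125])}
[   3.47033084 -240.60758664    3.25381646]
```

View pics/m4.png

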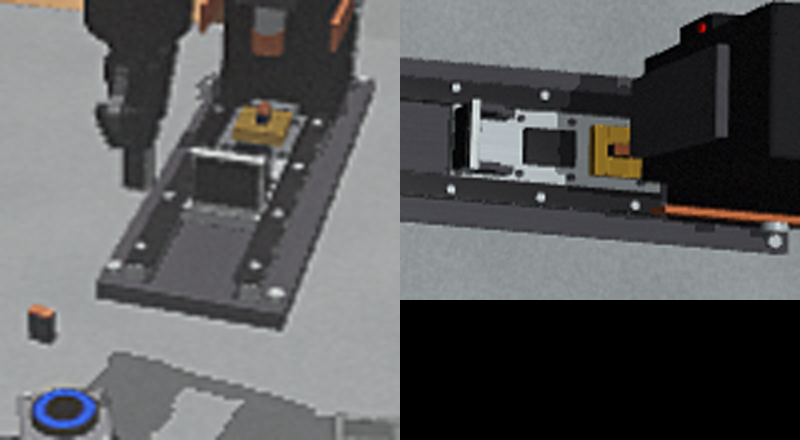

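Run:
```python
from h import *
f=lambda x,y,z: ray('top',400+(x-400)*.4,140+y*.4,z)
print('head low edge',f(632,150,.13), f(632,150,.16))
P=f(470,99,.098);Q=f(468,172,.098);print('plate',(P+Q)/2,'was [.5465 -.2754]')
print('side ram line',proj('side',[[.5272,-.4988,z] for z in(.036,.1,.13,.16,.2)]).round(1))
```

```text
head low edge [ 0.51888008 -0.47669865  0.13      ] [ 0.51535469 -0.46271606  0.16      ]
plate [ 0.53818545 -0.32704379  0.098     ] was [.5465 -.2754]
side ram line [[335.4 142.9]
 [336.2 129.3]
 [336.5 122.6]
 [336.9 115.9]
 [337.5 106.6]]
```

The visible head edge doesn't clearly match the 100 mm figure, so I'll check the ram axis against the cylinder before using the switch.

Run:
```python
from h import *
a=cv2.imread('pics/side0.png');t=cv2.imread('pics/t4.png')
g=lambda i:np.clip(255*(i/255.)**.5,0,255).astype(np.uint8)
o=np.zeros((600,800,3),np.uint8); o[:,:300]=cv2.resize(g(a[0:180,300:390]),(300,600),interpolation=cv2.INTER_CUBIC);o[:480,304:]=cv2.resize(g(t[120:250,506-20:620]),(496,480),interpolation=cv2.INTER_CUBIC);cv2.imwrite('pics/m5.png',o)
```

```text
(no output)
```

View pics/m5.png

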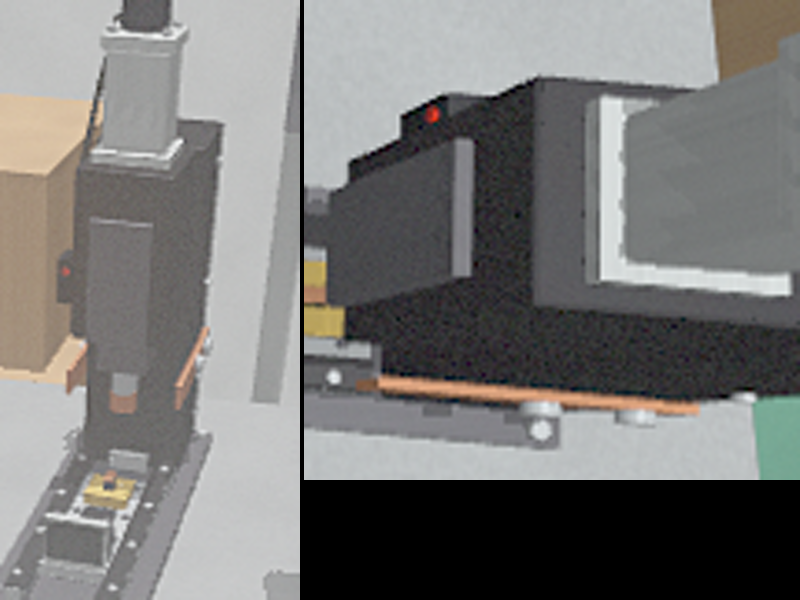

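Run:
```python
from h import *
def P(n):
    c=vision.camera_model(n);R=cv2.Rodrigues(np.array(c['rvec'],float))[0]
    return np.array(c['camera_matrix'])@np.c_[R,np.array(c['tvec'],float).ravel()]
T=lambda x,y:(486+(x-304)*134/496,120+y*130/480); S=lambda x,y:(300+x*.3,y*.3)
for nm,a,b in(('cover bottom R',(333,305),(150,372)),('cover bottom L',(328,190),(90,362)),('cover top L',(455,140),(92,220)),('cover top R',(455,277),(152,224)),('cyl base R corner',(600,283),(168,158)),('cyl base L',(597,97),(92,150)),('head top R',(535,305),(178,172)),('head top L',(537,78),(80,160))):
    X=cv2.triangulatePoints(P('top'),P('side'),np.array(T(*a)).reshape(2,1),np.array(S(*b)).reshape(2,1)); X=(X[:3]/X[3]).ravel()
    print(nm,X.round(3),'reproj',(proj('top',X)-T(*a)).round(1),(proj('side',X)-S(*b)).round(1))
```

```text
cover bottom R [ 0.498 -0.443  0.206] reproj [[0.1 2.7]] [[-1.8 -0.3]]
cover bottom L [ 0.568 -0.442  0.213] reproj [[0.2 2.6]] [[-1.7 -0.4]]
cover top L [ 0.565 -0.428  0.379] reproj [[0.1 0.9]] [[-0.6 -0.1]]
cover top R [ 0.498 -0.422  0.381] reproj [[0.  0.1]] [[-0. -0.]]
cyl base R corner [ 0.488 -0.453  0.441] reproj [[-0.  -0.3]] [[0.2 0. ]]
cyl base L [ 0.571 -0.458  0.443] reproj [[0.  0.5]] [[-0.3 -0.1]]
head top R [ 0.477 -0.427  0.435] reproj [[0.1 0.9]] [[-0.5 -0.1]]
head top L [ 0.581 -0.434  0.438] reproj [[0.1 0.8]] [[-0.5 -0.1]]
```

Triangulation puts the cylinder axis at y ≈ -0.497 and the head front at -0.424, against -0.499 and -0.424 expected from the contact position. The nest is home, so I'll go to the start switch, staying high.

Request:
drive_tool(deltas=[[[0,-36,0,0],[1,-72,0,0],[2,-108,0,0],[3,-140,0,0],[3,-170,0,0]]])

```text
t: 7.87
tcp_pos: [0.5854, 0.1413, 0.2528]
tool_rot: [0.999, -0.045, 0.0, 0.0]
force: [-0.4, -0.9, -0.1]
finger_gap: -0.005
gripper_force: 0.0
```

Request:
drive_tool(deltas=[[[0,-25,0,0],[0,-45,0,0],[0,-62,0,0],[0,-70,0,0],[0,-70,0,0]]])

```text
t: 8.28
tcp_pos: [0.5916, 0.2108, 0.2526]
tool_rot: [0.999, -0.044, -0.0, -0.0]
force: [-0.4, 0.1, 0.5]
finger_gap: -0.001
gripper_force: 0.0
```

Run:
```python
from h import *
a=cv2.imread('pics/side0.png');m=cv2.inRange(cv2.cvtColor(a,cv2.COLOR_BGR2HSV),(50,120,90),(75,255,255));m[:230]=0;m[285:]=0;m[:,:250]=0;m[:,310:]=0
p=np.argwhere(m)[:,::-1].astype(np.float32);e=cv2.fitEllipse(cv2.convexHull(p));print('side ellipse',e[0],len(p),ray('side',*e[0],.065))
s=manip.sense(); print({k:np.round(s[k],4) for k in('t','tcp_pos','tool_rot','force')})
from scipy.spatial.transform import Rotation as Ro
print(1000*Ro.from_quat(s['tool_rot']).as_matrix().T@(np.array([.592,.212,.108])-s['tcp_pos']))
b=snap('wrist','w5')
```

```text
side ellipse (275.7372131347656, 253.65663146972656) 112 [0.59479852 0.21245058 0.065     ]
{'t': np.float64(8.2833), 'tcp_pos': array([0.5916, 0.2108, 0.2526]), 'tool_rot': array([ 0.999 , -0.0442, -0.    , -0.    ]), 'force': array([-0.4164,  0.1196,  0.4884])}
[  0.34610916  -1.24503907 144.64890018]
```

View pics/w5.png

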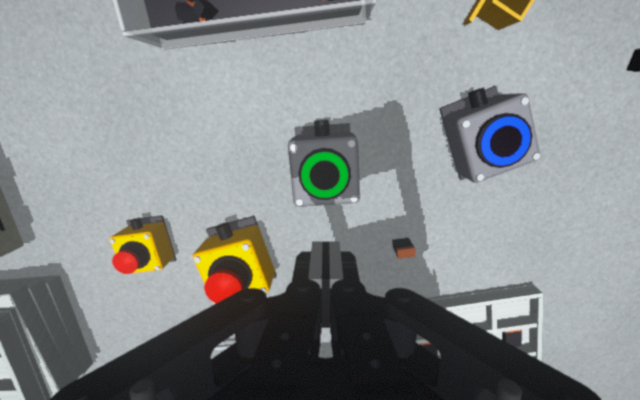

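The wrist view shows the green window centred at (325,174), aligned with the fingers, and the blue switch well to the right at (504,140). I'll descend and dwell.

Request:
drive_tool(deltas=[[[1,-1,30,0],[1,-1,60,0],[1,-1,85,0],[1,-1,105,0],[1,-1,115,0]]])

```text
t: 8.75
tcp_pos: [0.5911, 0.2084, 0.1351]
tool_rot: [0.999, -0.046, -0.003, 0.001]
force: [-0.1, 0.3, -0.1]
finger_gap: 0.001
gripper_force: 0.0
```

Run:
```python
from h import *
a=cv2.imread('pics/w5.png')
im=vision.snapshot('wrist'); m=cv2.inRange(cv2.cvtColor(im,cv2.COLOR_RGB2HSV),(50,120,60),(75,255,255)); p=np.argwhere(m)[:,::-1].astype(np.float32)
e=cv2.fitEllipse(cv2.convexHull(p));print(e,len(p),ray('wrist',*e[0],.065)); s=manip.sense(); print(np.round(s['tcp_pos'],4),s['t'])
```

```text
((319.7276611328125, 213.94674682617188), (69.14542388916016, 73.43563842773438), 92.07838439941406) 2357 [0.59434873 0.21190788 0.065     ]
[0.5908 0.2085 0.1343] 8.8
```

Target is (0.593, 0.212), with z = 0.108. Descend the last 26 mm and hold for more than 2 s.

Request:
drive_tool(deltas=[[[1,-2,8,0],[2,-3,16,0],[2,-3,24,0],[2,-3,26,0],[2,-3,26,0]]])

```text
t: 9.22
tcp_pos: [0.5949, 0.2133, 0.1117]
tool_rot: [0.999, -0.045, -0.0, 0.0]
force: [-0.3, -0.1, 0.3]
finger_gap: -0.001
gripper_force: 0.0
```

Request:
drive_tool(deltas=[[[0,0,0,0],[0,0,0,0],[0,0,0,0],[0,0,0,0],[0,0,0,0]]])

```text
t: 9.63
tcp_pos: [0.5952, 0.2134, 0.1124]
tool_rot: [0.999, -0.045, 0.0, -0.0]
force: [-0.2, 0.8, -0.8]
finger_gap: 0.003
gripper_force: 0.0
```

Request:
drive_tool(deltas=[[[0,0,0,0],[0,0,0,0],[0,0,0,0],[0,0,0,0],[0,0,0,0]]])

```text
t: 10.05
tcp_pos: [0.595, 0.2133, 0.112]
tool_rot: [0.999, -0.045, -0.0, 0.0]
force: [-0.0, -1.0, -0.0]
finger_gap: -0.001
gripper_force: 0.0
```

Request:
drive_tool(deltas=[[[0,0,0,0],[0,0,0,0],[0,0,0,0],[0,0,0,0],[0,0,0,0]]])

```text
t: 10.47
tcp_pos: [0.5951, 0.2133, 0.112]
tool_rot: [0.999, -0.045, -0.0, -0.0]
force: [0.0, -0.2, 0.1]
finger_gap: 0.0
gripper_force: 0.0
```

Request:
drive_tool(deltas=[[[0,0,0,0],[0,0,0,0],[0,0,0,0],[0,0,0,0],[0,0,0,0]]])

```text
t: 10.88
tcp_pos: [0.5951, 0.2133, 0.112]
tool_rot: [0.999, -0.045, -0.0, -0.0]
force: [-0.4, -0.6, 0.6]
finger_gap: 0.002
gripper_force: 0.0
```

Request:
drive_tool(deltas=[[[0,0,0,0],[0,0,0,0],[0,0,0,0],[0,0,0,0],[0,0,0,0]]])

```text
t: 11.3
tcp_pos: [0.5951, 0.2133, 0.112]
tool_rot: [0.999, -0.045, 0.0, -0.0]
force: [0.4, -0.6, 0.1]
finger_gap: 0.002
gripper_force: 0.0
```

Request:
drive_tool(deltas=[[[0,0,0,0],[0,0,0,0],[0,0,0,0],[0,0,0,0],[0,0,0,0]]])

```text
t: 11.72
tcp_pos: [0.595, 0.2133, 0.112]
tool_rot: [0.999, -0.045, -0.0, 0.0]
force: [0.3, 0.6, -0.1]
finger_gap: -0.005
gripper_force: 0.0
```

Request:
drive_tool(deltas=[[[0,0,-25,0],[0,0,-55,0],[0,0,-85,0],[0,0,-115,0],[0,0,-145,0]]])

```text
t: 12.13
tcp_pos: [0.5948, 0.2132, 0.2584]
tool_rot: [0.999, -0.045, -0.0, 0.0]
force: [0.4, -0.2, -1.0]
finger_gap: 0.004
gripper_force: 0.0
```

Request:
drive_tool(deltas=[[[-10,0,-15,0],[-30,0,-25,0],[-50,0,-30,0],[-60,0,-30,0],[-60,0,-30,0]]])

```text
t: 12.55
tcp_pos: [0.533, 0.219, 0.2873]
tool_rot: [0.999, -0.045, -0.001, 0.0]
force: [-0.7, -0.1, 0.7]
finger_gap: -0.001
gripper_force: 0.0
```

```bash
python3 -c "
from station import manip
print(manip.sign_off())"
```

```text
the job is handed in; nothing more can be done
None
```

The nest was pushed home against its stop, the green START switch got a 2.5 s untouched dwell with the fingertips about 28 mm above its window, and the hand was withdrawn 23 cm clear; the job is handed in, and the sign-off returned no verdict.

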